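# Level the document scanner's stand

### The job

The scanner's wooden stand has sunk at its left end, seen from the robot: gently lower the scanner's lid fully closed, set the spirit level upright on the middle of the lid, lengthwise from left to right, and let go of it. Turn the levelling foot's handle at that end until the bubble rests between the two black lines, then press the level down onto the lid with about 10 to 15 N and finish while still pressing, bubble centred, so I can lock the foot. Leave the other things on the desk alone.

Things in the scene. Friction and masses are not known exactly. Their poses are not given: they have to be found in the camera images.
- stand: Fixed feet of the scanner stand. Origin on the desk under the deck's middle; x to the scanner's back (away from the robot), y to the stand's left, where the levelling foot is, z up. The scanner (240 in x, 320 mm in y, centred at x 0, y -45 mm) is fixed on the deck: its base tops out 84 mm, its closed lid about 99 mm above the desk.
- deck: Dark wooden deck board, 270 (x) x 450 (y) x 18 mm, top about 48 mm above the desk when level. It tips about its x axis. Origin: on that axis, at y -195 mm and 12 mm above the desk in the stand's frame; the board spans y -20 to +430 mm from there. Its left (+y) end starts about 4 to 13 mm too low.
- lid (a joint): Scanner lid, a flat black plate 238 x 320 x 14 mm, hinged along the scanner's back edge (+x of the stand). Radians: 0 closed, grows as it opens upward; starts half open, 0.75 to 1.2. The stiff hinge lets it stay at any angle; pushing its outer face near the front edge with up to about 6 N lowers it.
- lid_hinge (a point): Middle of the lid's hinge line, on the lid's underside (x +120, y -45, about 85 mm above the desk in the stand's frame). The hinge line runs along the stand's y.
- lid_edge (a point): Middle of the lid's free front edge, on its outer (upper when closed) face, 238 mm from the hinge; the point turns with the lid, its z axis is the normal of the outer face.
- lid_mid (a point): Centre of the lid's outer face, turning with the lid: the place for the spirit level.
- level: Loose aluminium spirit level, a bar 200 mm long (its x), 26 wide (y), 40 tall (z), 0.32 kg, standing on its long underside on the desk right of the stand. Origin: centre of the underside. A green vial 60 mm long lies in the middle of its top, flush and solid enough to press on; two black lines cross it 20 mm apart.
- bubble (a joint): Position of the pale bubble (14 mm long) along the level's own x, in m: 0 is the middle of the vial, within 0.003 it is between the black lines. It runs to the higher end, about 0.7 m per rad of slope (limit 0.022), and needs about 1 s to settle.
- foot_knob: Handle of the levelling foot: steel stem at the deck's left end with a black cross bar on top, 46 mm long (its x), 14 wide (y), 26 tall. Origin: foot of the stem on the deck, x 0, y +185 mm in the stand's frame. Clockwise from above raises that end, 0.02 rad of slope (7.6 mm here) per rad; needs 0.3 N m, stays where left. Needs 0.5 to 1.6 rad.
- foot_grip (a point): On the handle's axis, 56 mm above the handle's origin and about 104 mm above the desk, 11 mm under the bar's top: the height to grip the bar across its 14 mm width.
- mug: White mug with a handle, 80 mm wide, 95 mm tall, a bystander.
- mouse: Black computer mouse, 100 mm long, 60 mm wide, 34 mm tall, a bystander.
- stapler: Stapler, 140 mm long, 51 mm tall, a bystander.

How it is judged:
On the way, in this order (a step that is already met when the one before it is completed fails the run):
1. the scanner's lid is closed (value of joint lid below 0.04 rad), for 0.2 s.
2. the spirit level stands on the middle of the closed lid, lengthwise left to right, let go, its bubble off the middle (value of joint lid below 0.04 rad and distance between level and lid_mid below 0.05 m and angle between the x axis of level and the y axis of stand, either way round below 0.2 rad and angle between level's own z axis and vertical below 0.08 rad and contact force between level and lid above 1 N and contact force between the fingers and level below 0.2 N and (value of joint bubble above 0.004 m or value of joint bubble below -0.004 m)), for 0.3 s.
3. the foot is turned until the bubble rests between the lines, the level standing free on the lid (value of joint bubble between -0.003 and 0.003 m and contact force between the fingers and level below 0.2 N and contact force between level and lid above 1 N and distance between level and lid_mid below 0.05 m), for 0.5 s.
At the end, for the whole second after the job is handed in: Lid closed (under 0.04 rad); level upright on it, within 50 mm of its middle and 0.2 rad of the stand's left-right line; bubble within 3 mm of centre; fingers still pressing with at least 3 N, and 6 to 35 N (weight included) on the lid; level at rest (value of joint lid below 0.04 rad and distance between level and lid_mid below 0.05 m and angle between the x axis of level and the y axis of stand, either way round below 0.2 rad and angle between level's own z axis and vertical below 0.08 rad and value of joint bubble between -0.003 and 0.003 m and contact force between the fingers and level above 3 N and contact force between level and lid between 6 and 35 N and linear speed of level below 0.02 m/s); the arm keeps its last pose, push and grip.
It fails at once if the lid is slammed (faster than 2.5 rad/s) (velocity of joint lid below -2.5 rad/s).
It fails at once if a bystander is moved by more than 20 mm (distance of any of mug, mouse, stapler from where it was at the start of the episode above 0.02 m).
It also fails if it takes over 72 s, if anything falls off the work surface, if the arm or the gripper's body presses on something with over 40 N, if the wrist force passes 120 N, or if a joint passes its speed limit or range.

### The arm

A 6-joint arm with a two-finger parallel gripper is mounted at the origin on the work surface. World frame = base frame: x ahead of the robot, y to its left, z up, the work surface at z = 0. Lengths are in m, angles in rad, forces in N, time in s.
With the tool pointing down it reaches from about 0.375 to 0.9 m from the base axis. Payload 3.1 kg.
Tool frame: the origin (TCP) lies midway between the tips of the shut fingers; the grasp point (between the pads) lies robot.grip_depth behind it (robot.grip_depth is the distance from the TCP to the grasp point, in m); z points along the fingers, y is the line along which they close (so a half turn about z gives the same grasp; the last joint's range is limited). The gripper opens to 87 mm and grips with 3 to 60 N. Pads are 19 mm wide; open, the fingers measure 117 mm over their backs; the gripper's body (75 mm by 190 mm) begins 51 mm behind the grasp point.
Start: joints at [-1.383, 0.527, 1.433, -0, 1.181, -0.178], TCP at [0.224, -0.583, 0.223] pointing down, gripper open.
Joint ranges: [-3.08, 3.08], [-0.75, 2.2], [0.22, 2.44], [-1.43, 4.57], [0, 2.65], [-2.85, 2.85]. Speed limits (rad/s): [2.79, 2.79, 3.14, 3.14, 3.14, 3.14].

### API

Orientations are given as a unit quaternion [x, y, z, w].
In Python, from rig import robot gives the robot as it stands.
- The arm moves only by the tool pendant, called by a JSON object that holds its "name" and its "arguments". Schema: {"type":"object","properties":{"deltas":{"type":"array","items":{"type":"array","prefixItems":[{"type":"array","items":{"type":"number"},"minItems":3,"maxItems":3},{"type":"number"}],"minItems":2,"maxItems":2},"minItems":1,"maxItems":20},"aperture":{"type":"number"},"grip_force":{"type":"number"},"only":{"type":"string"},"quiet":{"type":"boolean"},"lines":{"type":"string"}},"required":["deltas"],"additionalProperties":false}. deltas is a list of rows, 1 to 20 of them, each written [[dx, dy, dz], turn]: dx, dy, dz in m, then a turn about the tool's z in rad; each row shifts and turns the commanded pose from where the row before left it, along the tool's axes as they then stand; what a row does not reach is not made up. A row lasts 1/12 s, in which the tool goes at most 0.0417 m and 0.125 rad, less where a joint would pass 70% of its speed; a pose out of reach is approached as far as the arm can. aperture is the finger opening in m, set as the call begins (left out keeps the last). The fingers move at their own pace and stop on an object; grip_force is the grip in N (left out, the last holds). Time passes only in rows, so rows that do not move let the fingers close. The tool returns the time, the measured TCP pose, the force, the opening and the grip force at its end. only (a regular expression) keeps the lines of the reply that match it, lines (a string "A,B") keeps lines A to B, and quiet returns only ok. Input that does not fit is refused with a message, and nothing moves.
- robot.get_obs(): the state, without advancing time (a new reading comes with each control period).
- robot.camera(name): name is "side" or "top"; returns a dict with "img" (420x560x3 uint8, red, green, blue), "fx", "fy", "cx", "cy" (pixels), "k1" (the pictures are not rectified: a ray, as slopes to the right and down, at radius r is drawn at 1 + k1 r^2 times it, then the intrinsics apply), "xyz" and "attitude" of the camera in the world. Camera axes: x right, y down, z forward; pixel columns grow to the right and rows downward; lengths in m; the calibration is good to about 2 mm. A picture is of the moment at which its call begins. There is no depth.
- robot.hand_in(): hands the job in; it is judged then, once.
The state is a dict: "time": time; "q": joint angles; "joint_velocities": joint speeds; "joint_torque": joint torques, N m; "position": TCP position; "tool_rot": TCP orientation; "ft_force": force on the tool from outside, world axes, zero at the start; "moment": the same for the moment, N m; "grip_width": finger opening in m; "grip_force": force on a finger pad.
Only numpy, scipy, OpenCV 4.12 (cv2) and the standard library are available. Lean on these libraries where they do the work, as an engineer would, in place of code of your own. Each camera call takes 0.05 s, during which the arm holds its last target. There are 200 camera calls.

## Working session

There is one attempt and no reset: what is moved stays moved. The work goes in short steps, Python scripts to look and compute and a tool call to move; the robot and the scene stay as the last step left them, time stands still between calls to the robot, and variables do not carry over. Pictures are saved under pics/ and viewed, at most 10 in all, crops included, and the job is handed in when it is done.

```bash
ls; mkdir -p pics
```

Create h.py:
```python
import numpy as np, cv2
from rig import robot
from scipy.spatial.transform import Rotation as R
def cam(n,save=None):
    c=robot.camera(n)
    if save: cv2.imwrite('pics/'+save+'.png',c['img'][:,:,::-1])
    return c
def rot(c):
    a=np.array(c['attitude'],float)
    return a if a.shape==(3,3) else R.from_quat(a).as_matrix()
def ray(c,uv):
    K=np.array([[c['fx'],0,c['cx']],[0,c['fy'],c['cy']],[0,0,1.]])
    p=cv2.undistortPoints(np.array(uv,float).reshape(-1,1,2),K,np.array([c['k1'],0,0,0.])).reshape(-1,2)
    return np.array(c['xyz']),(rot(c)@np.c_[p,np.ones(len(p))].T).T
def onz(c,uv,z):
    o,d=ray(c,uv); return o+d*((z-o[2])/d[:,2])[:,None]
def proj(c,P):
    K=np.array([[c['fx'],0,c['cx']],[0,c['fy'],c['cy']],[0,0,1.]])
    p=(np.atleast_2d(P)-c['xyz'])@rot(c); s=p[:,:2]/p[:,2:]
    s=s*(1+c['k1']*(s**2).sum(1))[:,None]
    return s*[c['fx'],c['fy']]+[c['cx'],c['cy']]
def tri(c1,u1,c2,u2):
    o1,d1=ray(c1,u1);o2,d2=ray(c2,u2);d1=d1[0];d2=d2[0]
    s=np.linalg.lstsq(np.c_[d1,-d2],o2-o1,rcond=None)[0]
    return (o1+s[0]*d1+o2+s[1]*d2)/2,np.linalg.norm(o1+s[0]*d1-o2-s[1]*d2)
```

Run:
```python
from h import *
for n in('top','side'):
    c=cam(n,n+'0'); print(n,{k:v for k,v in c.items() if k!='img'})
print(robot.get_obs(),robot.grip_depth)
```

```text
pics
rig.py
top {'fx': 546.2452331091952, 'fy': 546.2452331091952, 'cx': 283.40845632911737, 'cy': 218.2158076615028, 'k1': -0.19161788777343897, 'xyz': array([0.4569708 , 0.02945216, 1.49715512]), 'attitude': array([ 0.71152978, -0.70134946,  0.0311273 , -0.02941759])}
side {'fx': 546.634372752336, 'fy': 546.634372752336, 'cx': 276.16964766808314, 'cy': 213.07878511041065, 'k1': 0.0723973403701075, 'xyz': array([-0.1504737 , -0.91145913,  1.24529096]), 'attitude': array([ 0.87259001, -0.29185675,  0.12935818, -0.36969281])}
{'time': 0.1, 'q': array([-1.38251432e+00,  5.28379714e-01,  1.43378411e+00, -4.57850441e-06,
        1.18139998e+00, -1.78489894e-01]), 'joint_velocities': array([-0.00160635, -0.00173109, -0.00144519, -0.00068338, -0.00025844,
        0.00119265]), 'joint_torque': array([ 4.88375872e-05, -4.40986204e+01, -1.77150643e+01,  6.35576318e-02,
        5.33680420e-02, -3.37858842e-05]), 'position': array([ 0.22403304, -0.58275447,  0.22166233]), 'tool_rot': array([ 9.83231233e-01,  1.82360553e-01, -6.94240244e-06, -9.85553013e-04]), 'ft_force': array([ 0.13228931, -0.40824184, -0.20647423]), 'moment': array([-0.04705849, -0.02649538,  0.0055198 ]), 'grip_force': 0.0, 'grip_width': 0.08721004160478354} 0.0187
```

View pics/top0.png

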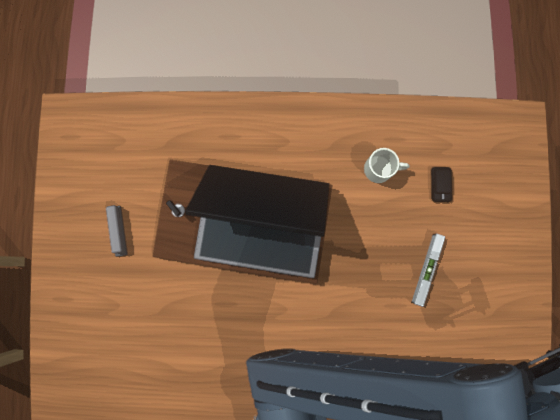

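View pics/side0.png

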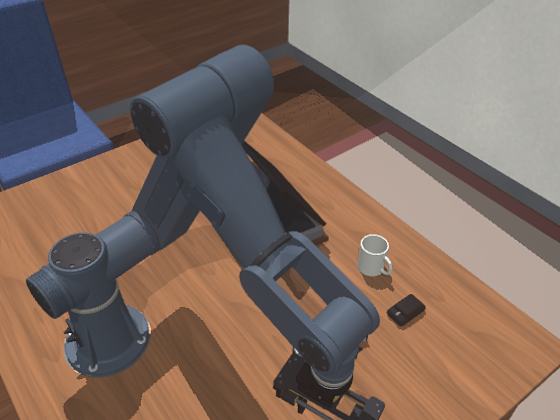

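The top view shows the stand around (240,220), with the deck's left corners at (168,160) and (153,258). The foot knob is at about (177,208), the level at (430,270), the mug at (385,165), the mouse at (442,185) and the stapler at (117,230). The side view is mostly blocked by the arm. I'll zoom in on the stand.

Run:
```python
from h import *
im=cv2.imread('pics/top0.png')
cv2.imwrite('pics/crop1.png',cv2.resize(im[145:295,140:340],None,fx=4,fy=4,interpolation=cv2.INTER_CUBIC))
c=cam('top')
# level: bright grey/white in region
g=c['img'].astype(int); sub=np.zeros(g.shape[:2],bool); sub[225:315,400:455]=1
m=(sub&(g.max(2)-g.min(2)<30)&(g.min(2)>110))|(sub&(g[...,1]>g[...,0]+25))
m=m.astype(np.uint8)
n,l,s,ce=cv2.connectedComponentsWithStats(cv2.morphologyEx(m,cv2.MORPH_CLOSE,np.ones((5,5))))
k=1+s[1:,4].argmax(); pts=np.argwhere(l==k)[:,::-1]
r=cv2.minAreaRect(pts.astype(np.float32)); print(r,s[k])
b=cv2.boxPoints(r); P=onz(c,b,.04); print(P, onz(c,[r[0]],.04))
gm=(sub&(g[...,1]>g[...,0]+25)); gp=np.argwhere(gm)[:,::-1]; print(len(gp),onz(c,[gp.mean(0)],.04))
```

```text
((428.0856018066406, 269.39544677734375), (12.747894287109375, 73.4760513305664), 17.52556800842285) [412 234  33  73 912]
[[ 0.35992064 -0.31886464  0.04      ]
 [ 0.54925628 -0.37990446  0.04      ]
 [ 0.53918601 -0.41400494  0.04      ]
 [ 0.34954748 -0.35247197  0.04      ]] [[ 0.44910457 -0.36574974  0.04      ]]
31 [[ 0.4491307  -0.36658804  0.04      ]]
```

View pics/crop1.png

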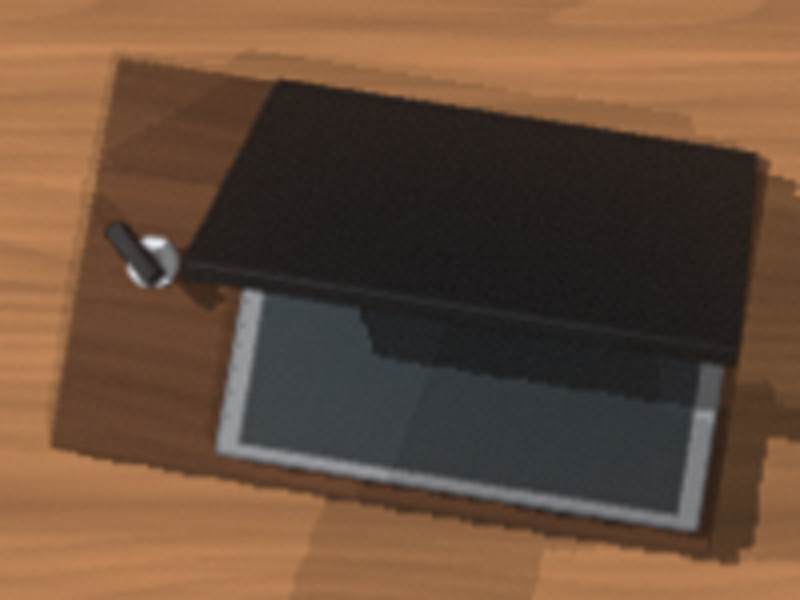

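The crop shows the lid's front edge running from (190,270) to (738,355), the scanner base's front corners at (218,452) and (700,530), and the knob bar from (113,228) to (158,280). Next I'll compute the poses.

Add to h.py:
```python
def fitstand(c,pairs):
    # pairs: (uv, stand-frame xy, z)
    W=np.vstack([onz(c,[u],z) for u,_,z in pairs])[:,:2]; S=np.array([s for _,s,_ in pairs],float)
    wm,sm=W.mean(0),S.mean(0); H=(S-sm).T@(W-wm)
    th=np.arctan2(H[0,1]-H[1,0],H[0,0]+H[1,1]); Rm=np.array([[np.cos(th),-np.sin(th)],[np.sin(th),np.cos(th)]])
    t=wm-Rm@sm; return th,Rm,t,(S@Rm.T+t-W)
```

Run:
```python
from h import *
c=cam('top')
f=lambda x,y:(140+x/4-.375,145+y/4-.375)
th,Rm,t,res=fitstand(c,[(f(218,453),(-.12,.115),.078),(f(700,531),(-.12,-.205),.0835),(f(118,58),(.135,.235),.040),(f(52,446),(-.135,.235),.040)])
print(th,t,res*1000)
kb=onz(c,[f(115,230),f(157,278)],.108); print('bar',kb,kb.mean(0),np.degrees(np.arctan2(*(kb[0]-kb[1])[1::-1])))
S=lambda P:(P[:2]-t)@Rm
print('bar mid in stand',S(kb.mean(0)), 'level in stand', S(np.array([.449,-.366])))
yax=np.array([*Rm[:,1],0]); 
for uv,y in((f(188,264),.115),(f(738,350),-.205)):
    o,d=ray(c,[uv]);d=d[0];n=yax; p0=np.array([*(Rm@[.12,y]+t),.085])
    P=o+d*((p0-o)@n/(d@n)); q=[*S(P),P[2]]; print('edge',P,q,np.arctan2(q[2]-.085,.12-q[0]),np.hypot(q[2]-.085,.12-q[0]))
print('lid_mid',Rm@[.001,-.045]+t,'knob',Rm@[0,.185]+t,'hinge',Rm@[.12,-.045]+t)
```

```text
-0.1424887008990719 [0.57391848 0.12764572] [[-0.26188534  0.44441124]
 [-0.25817037 -2.37246728]
 [ 1.41986201 -0.08163895]
 [-0.89980629  2.00969498]]
bar [[0.61361315 0.32430477 0.108     ]
 [0.58291171 0.29581702 0.108     ]] [0.59826243 0.3100609  0.108     ] 42.85811906412793
bar mid in stand [-0.001807    0.18402353] level in stand [-0.05355135 -0.50638224]
edge [0.57456062 0.24373098 0.28942849] [np.float64(-0.015849292179553557), np.float64(0.11500000000000005), np.float64(0.28942848631605145)] 0.9842729534645533 0.24545067977733884
edge [ 0.53991831 -0.0745754   0.14474972] [np.float64(-0.004938783402003627), np.float64(-0.205), np.float64(0.14474972112663465)] 0.44608203285824977 0.1384908977972321
lid_mid [0.56851803 0.08295976] knob [0.60018978 0.31077087] hinge [0.68631204 0.06606092]
```

{"name": "pendant", "arguments": {"deltas": [[[0,0,-0.025],0.102],[[0,0,-0.025],0.102],[[0,0,-0.025],0.102],[[0,0,-0.025],0.102],[[0,0,-0.02],0.102]], "aperture": 0}}

```text
time: 0.62
position: [0.2242, -0.5836, 0.3444]
tool_rot: [0.997, -0.074, 0.0, 0.001]
ft_force: [0.4, -0.6, -0.1]
grip_width: 0.0615
grip_force: 0.0
```

{"name": "pendant", "arguments": {"deltas": [[[0.0133,-0.0354,0],0],[[0.0133,-0.0354,0],0],[[0.0133,-0.0354,0],0],[[0.0133,-0.0354,0],0],[[0.0133,-0.0354,0],0],[[0.0133,-0.0354,0],0],[[0.0133,-0.0354,0],0],[[0.0133,-0.0354,0],0],[[0.0133,-0.0354,0],0],[[0.0133,-0.0354,0],0],[[0.0133,-0.0354,0],0],[[0.0133,-0.0354,0],0],[[0.0133,-0.0354,0],0],[[0.0133,-0.0354,0],0],[[0.0133,-0.0354,0],0],[[0.0133,-0.0354,0],0],[[0.0133,-0.0354,0],0],[[0.0133,-0.0354,0],0],[[0.0133,-0.0354,0],0],[[0.0133,-0.0354,0],0]]}}

```text
time: 2.28
position: [0.5889, 0.0813, 0.3424]
tool_rot: [0.997, -0.071, -0.0, 0.0]
ft_force: [0.3, -0.4, -0.3]
grip_width: 0.0007
grip_force: 0.0
```

Add to h.py:
```python
def off(target,yaw=None):
    "target world xyz -> tool-frame delta, and turn about tool z"
    o=robot.get_obs(); M=R.from_quat(o['tool_rot']).as_matrix()
    y=np.arctan2(M[1,0],M[0,0]); s='' if yaw is None else ' turn %.3f'%-((yaw-y+np.pi)%(2*np.pi)-np.pi)
    print('pos',o['position'].round(4),'yaw %.3f'%y,'delta',(M.T@(np.array(target)-o['position'])).round(4),s,'ft',o['ft_force'].round(1),'q6 %.2f'%o['q'][5],'t',o['time'])
```

```bash
python3 -c "
from h import *
off([.5874,.0802,.34],-.1425); c=cam('side','side1')"
```

```text
pos [0.5889 0.0813 0.3424] yaw -0.143 delta [-0.0013  0.0013  0.0024]  turn -0.000 ft [ 0.3 -0.4 -0.3] q6 1.66 t 2.2833
```

View pics/side1.png

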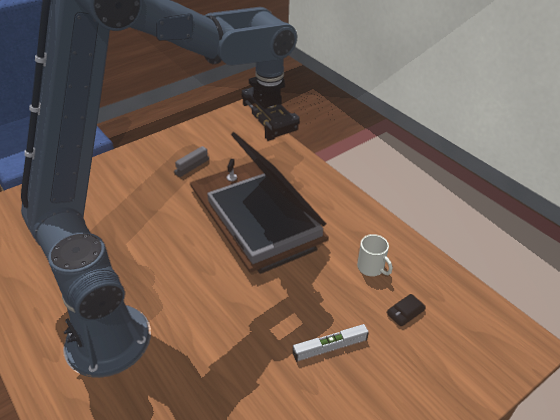

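The side view is clear: the lid is half open, with its front edge running from about (236,135) to (322,222), and the gripper sits above it. I'll push the lid along its arc.

{"name": "pendant", "arguments": {"deltas": [[[0,0,0.019],0],[[0,0,0.019],0],[[0,0,0.019],0],[[-0.0066,0,0.01],0],[[-0.0066,0,0.01],0],[[-0.0066,0,0.01],0],[[-0.0066,0,0.01],0],[[-0.0073,0,0.0076],0],[[-0.0073,0,0.0076],0],[[-0.0073,0,0.0076],0],[[-0.0073,0,0.0076],0]]}}

```text
time: 3.25
position: [0.534, 0.0867, 0.2154]
tool_rot: [0.997, -0.071, 0.001, 0.001]
ft_force: [2.4, -1.0, 1.4]
grip_width: 0.0001
grip_force: 1.1
```

{"name": "pendant", "arguments": {"deltas": [[[-0.0057,0,0.0089],0],[[-0.0057,0,0.0089],0],[[-0.0057,0,0.0089],0],[[-0.0057,0,0.0089],0],[[-0.0038,0,0.0098],0],[[-0.0038,0,0.0098],0],[[-0.0038,0,0.0098],0],[[-0.0038,0,0.0098],0]]}}

```text
time: 3.92
position: [0.4962, 0.0922, 0.1403]
tool_rot: [0.997, -0.071, 0.001, 0.0]
ft_force: [0.9, -1.9, 1.5]
grip_width: 0.0004
grip_force: 0.9
```

```bash
python3 -c "
from h import *
off([.5,.08,.1],-.1425)"
```

```text
pos [0.4962 0.0922 0.1403] yaw -0.143 delta [0.0054 0.0115 0.0403]  turn -0.000 ft [ 0.9 -1.9  1.5] q6 1.68 t 3.9167
```

{"name": "pendant", "arguments": {"deltas": [[[-0.0018,0,0.0103],0],[[-0.0018,0,0.0103],0],[[-0.0018,0,0.0103],0],[[-0.0018,0,0.0103],0],[[0,0,0.002],0],[[0,0,0.002],0],[[0,0,0.002],0],[[0,0,0],0]]}}

```text
time: 4.58
position: [0.488, 0.0938, 0.0949]
tool_rot: [0.997, -0.071, -0.001, 0.0]
ft_force: [-4.9, -0.4, 15.3]
grip_width: 0.0003
grip_force: 7.3
```

```bash
python3 -c "
from h import *
off([.5,.08,.1],-.1425);cam('side','side2')"
```

```text
pos [0.488  0.0938 0.0949] yaw -0.143 delta [ 0.0138  0.012  -0.0051]  turn -0.000 ft [-4.9 -0.4 15.3] q6 1.68 t 4.5833
```

View pics/side2.png

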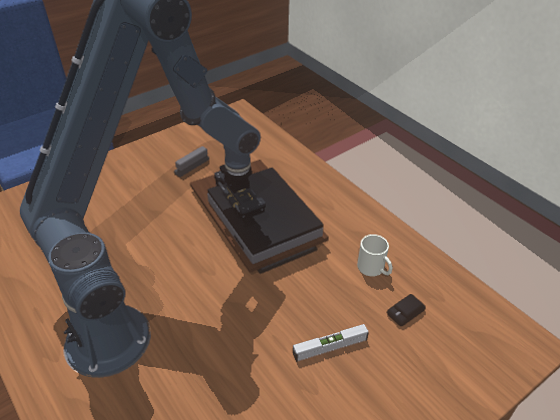

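The lid is closed flat, and the level still lies at (331,343). Next I'll retreat up and open towards the level.

{"name": "pendant", "arguments": {"deltas": [[[0,0,-0.02],0],[[0,0,-0.03],0],[[0,0,-0.03],0],[[0,0,-0.03],0],[[0,0,0],0.057],[[0,0,0],0.057],[[0,0,0],0.057],[[0,0,0],0]], "aperture": 0.06}}

```text
time: 5.3
position: [0.4889, 0.0938, 0.204]
tool_rot: [0.988, -0.157, 0.001, -0.0]
ft_force: [0.3, 0.4, 0.6]
grip_width: 0.0458
grip_force: 0.0
```

```bash
python3 -c "
from h import *
off([.449,-.366,.15],-.311)"
```

```text
pos [0.4889 0.0938 0.204 ] yaw -0.315 delta [0.1045 0.4496 0.0539]  turn -0.004 ft [0.3 0.4 0.6] q6 1.85 t 5.3
```

```bash
python3 -c "
from h import *
u=[]
cs=[cam('top'),cam('side')]
for c,b in zip(cs,((400,455,225,315),(285,375,320,365))):
    g=c['img'].astype(int); s=np.zeros(g.shape[:2],bool); s[b[2]:b[3],b[0]:b[1]]=1
    p=np.argwhere(s&(g[...,1]>g[...,0]+20))[:,::-1]; u.append([p.mean(0)]); print(len(p),p.mean(0))
print(tri(cs[0],u[0],cs[1],u[1]), onz(cs[0],u[0],.04),onz(cs[1],u[1],.04))
"
```

```text
67 [428.62686567 269.70149254]
50 [330.84 338.52]
(array([ 0.45001284, -0.37007588,  0.03450489]), np.float64(0.004352941493098051)) [[ 0.44828523 -0.36725618  0.04      ]] [[ 0.44920319 -0.37361762  0.04      ]]
```

{"name": "pendant", "arguments": {"deltas": [[[0.0087,0.0375,0],0],[[0.0087,0.0375,0],0],[[0.0087,0.0375,0],0],[[0.0087,0.0375,0],0],[[0.0087,0.0375,0],0],[[0.0087,0.0375,0],0],[[0.0087,0.0375,0],0],[[0.0087,0.0375,0],0],[[0.0087,0.0375,0],0],[[0.0087,0.0375,0],0],[[0.0087,0.0375,0],0],[[0.0087,0.0375,0],0],[[0,0,0],0]]}}

```text
time: 6.48
position: [0.449, -0.375, 0.2034]
tool_rot: [0.987, -0.159, 0.002, 0.003]
ft_force: [0.9, -0.6, 0.2]
grip_width: 0.06
grip_force: 0.0
```

```bash
python3 -c "
from h import *
off([.449,-.366,.012],-.311)"
```

```text
pos [ 0.449  -0.375   0.2034] yaw -0.318 delta [-0.0038 -0.0097  0.1913]  turn -0.007 ft [ 0.9 -0.6  0.2] q6 1.00 t 6.4833
```

{"name": "pendant", "arguments": {"deltas": [[[-0.0032,-0.0078,0.03],0],[[0,0,0.035],0],[[0,0,0.035],0],[[0,0,0.035],0],[[0,0,0.03],0],[[0,0,0.018],0],[[0,0,0.008],0],[[0,0,0],0]]}}

```text
time: 7.15
position: [0.4474, -0.3568, 0.0101]
tool_rot: [0.988, -0.156, -0.002, -0.001]
ft_force: [-0.9, 0.4, -0.1]
grip_width: 0.0598
grip_force: 0.0
```

{"name": "pendant", "arguments": {"deltas": [[[0,0,0],0],[[0,0,0],0],[[0,0,0],0],[[0,0,0],0],[[0,0,0],0],[[0,0,0],0]], "aperture": 0, "grip_force": 25}}

```text
time: 7.65
position: [0.4492, -0.36, 0.0135]
tool_rot: [0.988, -0.156, 0.002, 0.002]
ft_force: [-0.5, -3.8, 3.2]
grip_width: 0.0275
grip_force: 1.6
```

{"name": "pendant", "arguments": {"deltas": [[[0,0,0],0],[[0,0,0],0],[[0,0,0],0],[[0,0,0],0]]}}

```text
time: 7.98
position: [0.4492, -0.3599, 0.0134]
tool_rot: [0.988, -0.156, 0.001, 0.002]
ft_force: [-1.2, -3.8, 7.2]
grip_width: 0.0258
grip_force: 25.0
```

{"name": "pendant", "arguments": {"deltas": [[[0,0,-0.01],0],[[0,0,-0.03],0],[[0,0,-0.035],0],[[0,0,-0.035],0],[[0,0,-0.035],0],[[0,0,-0.02],0],[[0,0,0],0]]}}

```text
time: 8.57
position: [0.4499, -0.3588, 0.1817]
tool_rot: [0.988, -0.156, 0.003, 0.002]
ft_force: [1.0, -0.8, -3.8]
grip_width: 0.0261
grip_force: 25.0
```

```bash
python3 -c "
from h import *
off([.5685,.083,.2],1.43)"
```

```text
pos [ 0.4499 -0.3588  0.1817] yaw -0.314 delta [-0.0235 -0.4568 -0.0199]  turn -1.744 ft [ 1.  -0.8 -3.8] q6 1.02 t 8.5667
```

{"name": "pendant", "arguments": {"deltas": [[[-0.002,-0.038,-0.005],0],[[-0.002,-0.038,-0.005],0],[[-0.002,-0.038,0],0],[[-0.002,-0.038,0],0],[[-0.002,-0.038,0],0],[[-0.002,-0.038,0],0],[[-0.002,-0.038,0],0],[[-0.002,-0.038,0],0],[[-0.002,-0.038,0],0],[[-0.002,-0.038,0],0],[[-0.002,-0.038,0],0],[[-0.002,-0.038,0],0]]}}

```text
time: 9.57
position: [0.5639, 0.0856, 0.1847]
tool_rot: [0.988, -0.156, -0.003, 0.0]
ft_force: [0.8, 0.3, -2.8]
grip_width: 0.026
grip_force: 25.0
```

{"name": "pendant", "arguments": {"deltas": [[[0,0,0],-0.124],[[0,0,0],-0.124],[[0,0,0],-0.124],[[0,0,0],-0.124],[[0,0,0],-0.124],[[0,0,0],-0.124],[[0,0,0],-0.124],[[0,0,0],-0.124],[[0,0,0],-0.124],[[0,0,0],-0.124],[[0,0,0],-0.124],[[0,0,0],-0.124],[[0,0,0],-0.124],[[0,0,0],-0.124],[[0,0,0],0],[[0,0,0],0]]}}

```text
time: 10.9
position: [0.5645, 0.0834, 0.1853]
tool_rot: [0.759, 0.651, -0.002, -0.002]
ft_force: [0.2, -0.1, -3.0]
grip_width: 0.0256
grip_force: 25.0
```

```bash
python3 -c "
from h import *
off([.5685,.083,.112],1.43)"
```

```text
pos [0.5645 0.0834 0.1853] yaw 1.419 delta [0.0002 0.0044 0.0732]  turn -0.011 ft [ 0.2 -0.1 -3. ] q6 0.10 t 10.9
```

{"name": "pendant", "arguments": {"deltas": [[[0,0.0044,0.015],-0.011],[[0,0,0.018],0],[[0,0,0.018],0],[[0,0,0.012],0],[[0,0,0.005],0],[[0,0,0.003],0],[[0,0,0],0],[[0,0,0],0]]}}

```text
time: 11.57
position: [0.5711, 0.0825, 0.1165]
tool_rot: [0.754, 0.656, 0.0, 0.0]
ft_force: [-0.2, 0.6, -3.4]
grip_width: 0.0255
grip_force: 25.0
```

{"name": "pendant", "arguments": {"deltas": [[[0,0,0.003],0],[[0,0,0.003],0],[[0,0,0],0]]}}

```text
time: 11.82
position: [0.5714, 0.0824, 0.1105]
tool_rot: [0.754, 0.657, 0.001, 0.001]
ft_force: [0.9, 0.3, -1.9]
grip_width: 0.0261
grip_force: 25.0
```

{"name": "pendant", "arguments": {"deltas": [[[0,0,0.002],0],[[0,0,0],0]]}}

```text
time: 11.98
position: [0.5714, 0.0827, 0.1086]
tool_rot: [0.754, 0.657, 0.001, 0.0]
ft_force: [-0.3, 2.0, 0.2]
grip_width: 0.0259
grip_force: 25.0
```

{"name": "pendant", "arguments": {"deltas": [[[0,0,0.0015],0],[[0,0,0],0]]}}

```text
time: 12.15
position: [0.5716, 0.0828, 0.1083]
tool_rot: [0.754, 0.657, 0.001, 0.0]
ft_force: [-0.7, 2.5, 6.8]
grip_width: 0.0256
grip_force: 25.0
```

{"name": "pendant", "arguments": {"deltas": [[[0,0,0],0],[[0,0,0],0],[[0,0,0],0],[[0,0,0],0]], "aperture": 0.055}}

```text
time: 12.48
position: [0.5706, 0.0822, 0.1065]
tool_rot: [0.754, 0.657, -0.0, -0.0]
ft_force: [0.7, -0.3, 0.5]
grip_width: 0.0449
grip_force: 0.0
```

{"name": "pendant", "arguments": {"deltas": [[[0,0,-0.01],0],[[0,0,-0.03],0],[[0,0,-0.035],0],[[0,0,-0.035],0],[[0.03,0,-0.02],-0.1],[[0.03,0,0],-0.1],[[0.03,0,0],-0.1],[[0.03,0,0],-0.1],[[0.03,0,0],-0.1],[[0.02,0,0],-0.1],[[0,0,0],-0.1],[[0,0,0],-0.1],[[0,0,0],-0.1],[[0,0,0],-0.1],[[0,0,0],-0.1]]}}

```text
time: 13.73
position: [0.5543, 0.2494, 0.2372]
tool_rot: [0.297, 0.955, 0.0, 0.0]
ft_force: [-0.0, 0.6, 0.2]
grip_width: 0.0549
grip_force: 0.0
```

```bash
python3 -c "
from h import *
off([.6002,.3108,.2],.748+np.pi)
c=cam('top','top3');p=proj(c,[.5685,.083,.136])[0].round().astype(int);print(p)
i=c['img'][p[1]-35:p[1]+35,p[0]-50:p[0]+50,::-1]; cv2.imwrite('pics/lev3.png',cv2.resize(i,None,fx=8,fy=8,interpolation=cv2.INTER_CUBIC))
"
```

```text
pos [0.5543 0.2494 0.2372] yaw 2.538 delta [-0.003   0.0766  0.0372]  turn -1.352 ft [-0.   0.6  0.2] q6 -0.73 t 13.7333
[261 220]
```

View pics/lev3.png

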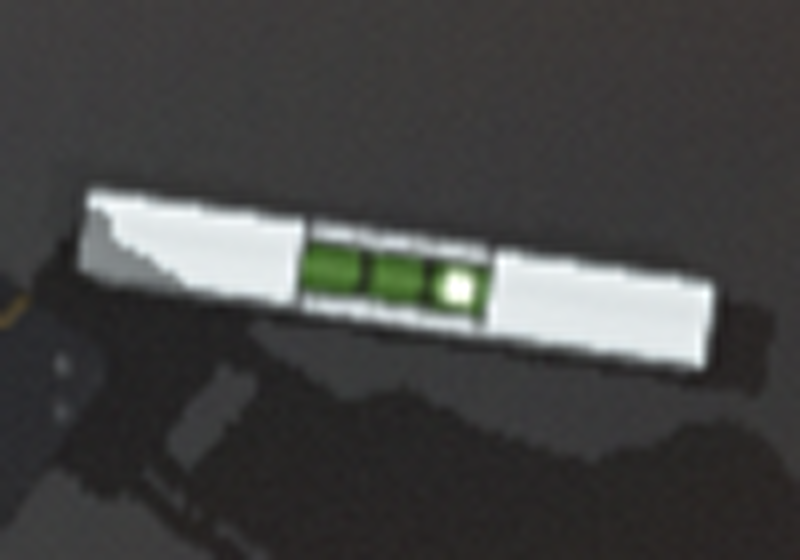

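The crop shows the level lying lengthwise on the lid with its black lines at x≈367 and 430. The bubble is at x≈458, about 19 mm towards the right, so the turn needed is about 1.4 rad clockwise. I'll move over the knob.

{"name": "pendant", "arguments": {"deltas": [[[-0.0015,0.038,0],0],[[-0.0015,0.038,0],0],[[0,0,0],-0.1229],[[0,0,0],-0.1229],[[0,0,0],-0.1229],[[0,0,0],-0.1229],[[0,0,0],-0.1229],[[0,0,0],-0.1229],[[0,0,0],-0.1229],[[0,0,0],-0.1229],[[0,0,0],-0.1229],[[0,0,0],-0.1229],[[0,0,0],-0.1229],[[0,0,0],0],[[0,0,0],0]]}}

```text
time: 15.03
position: [0.6003, 0.3099, 0.237]
tool_rot: [-0.361, 0.933, 0.0, 0.0]
ft_force: [0.4, 0.3, -0.5]
grip_width: 0.0549
grip_force: 0.0
```

```bash
python3 -c "
from h import *
off([.5992,.3105,.075],.748+np.pi)"
```

```text
pos [0.6003 0.3099 0.237 ] yaw -2.403 delta [0.0004 0.0012 0.162 ]  turn -0.009 ft [ 0.4  0.3 -0.5] q6 -2.00 t 15.0333
```

{"name": "pendant", "arguments": {"deltas": [[[0,0,0.03],0],[[0,0,0.035],0],[[0,0,0.035],0],[[0,0,0.03],0],[[0,0,0.02],0],[[0,0,0.01],0],[[0,0,0],0]]}}

```text
time: 15.62
position: [0.5986, 0.3093, 0.0739]
tool_rot: [-0.362, 0.932, 0.0, -0.003]
ft_force: [-0.2, 0.1, -0.0]
grip_width: 0.055
grip_force: 0.0
```

{"name": "pendant", "arguments": {"deltas": [[[0,0,0],0],[[0,0,0],0],[[0,0,0],0],[[0,0,0],0],[[0,0,0],0],[[0,0,0],0]], "aperture": 0, "grip_force": 50}}

```text
time: 16.12
position: [0.6008, 0.3101, 0.0776]
tool_rot: [-0.363, 0.932, -0.0, 0.001]
ft_force: [-0.1, 1.0, 0.7]
grip_width: 0.0228
grip_force: 0.0
```

{"name": "pendant", "arguments": {"deltas": [[[0,0,0],0],[[0,0,0],0],[[0,0,0],0]]}}

```text
time: 16.37
position: [0.5994, 0.3119, 0.0772]
tool_rot: [-0.363, 0.932, 0.001, 0.0]
ft_force: [-3.6, 5.9, 3.0]
grip_width: 0.0135
grip_force: 50.0
```

```bash
python3 -c "
from h import *
off([.5992,.3105,.075],.748+np.pi);print(robot.get_obs()['moment'])
c=cam('top','top4');i=c['img'][160:300,150:350,::-1]; cv2.imwrite('pics/c4.png',cv2.resize(i,None,fx=4,fy=4,interpolation=cv2.INTER_CUBIC))"
```

```text
pos [0.5994 0.3119 0.0772] yaw -2.399 delta [ 0.0011 -0.0009  0.0021]  turn -0.005 ft [-3.6  5.9  3. ] q6 -2.00 t 16.3667
[ 0.64518648  0.15163997 -0.02816953]
```

View pics/c4.png

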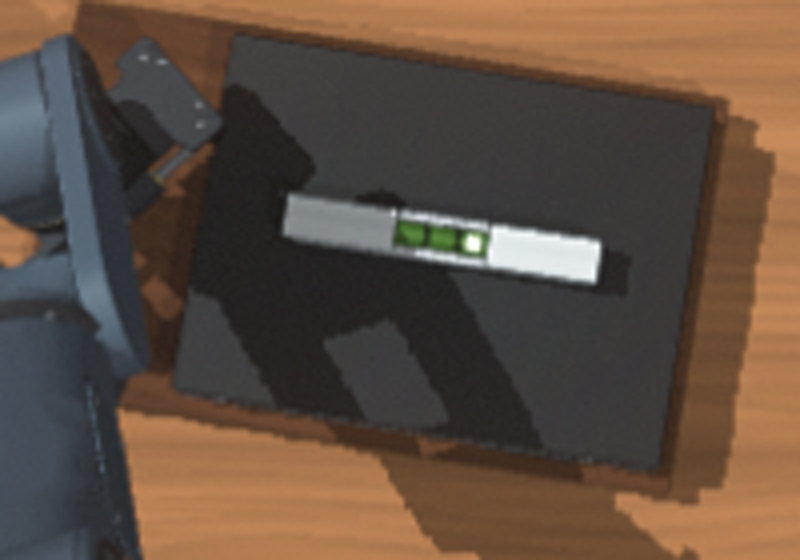

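The fingers hold the bar (opening 13.5 mm), and the level stays visible in the top view with the bubble still to the right. I'll turn 1.1 rad first and then measure.

Add to h.py:
```python
def bubble():
    c=cam('top'); x0,y0=240,205; g=cv2.resize(c['img'][y0:y0+32,x0:x0+44],None,fx=8,fy=8,interpolation=cv2.INTER_CUBIC).astype(int)
    gm=((g[...,1]>g[...,0]+18)&(g[...,1]>g[...,2]+18)).astype(np.uint8)
    gm=cv2.morphologyEx(np.pad(gm,60),cv2.MORPH_CLOSE,np.ones((61,61)))[60:-60,60:-60]
    n,l,s,_=cv2.connectedComponentsWithStats(gm); v=l==1+s[1:,4].argmax()
    r=cv2.minAreaRect(np.argwhere(v)[:,::-1].astype(np.float32)); b=cv2.boxPoints(r)
    w=np.clip(g.min(2)-110,0,None)*cv2.erode(v.astype(np.uint8),np.ones((13,13))); L=max(r[1])
    if w.sum()==0: print('no bubble',r); return
    yy,xx=np.indices(w.shape); p=np.array([(xx*w).sum(),(yy*w).sum()])/w.sum()
    e=b[1]-b[0] if np.linalg.norm(b[1]-b[0])>np.linalg.norm(b[2]-b[1]) else b[2]-b[1]
    e=e/np.linalg.norm(e)*np.sign(e[0]); print('vial',r,'bubble px',p.round(1),'offset mm (right +) %.1f'%((p-r[0])@e*60/L))
```

```bash
python3 -c "
from h import *
bubble()"
```

```text
vial ((165.11990356445312, 117.68055725097656), (185.8113555908203, 48.464054107666016), 8.806793212890625) bubble px [226.4 127.1] offset mm (right +) 20.0
```

{"name": "pendant", "arguments": {"deltas": [[[0,0,-0.0007],0.05],[[0,0,-0.0007],0.1],[[0,0,-0.0007],0.1],[[0,0,-0.0007],0.1],[[0,0,-0.0007],0.1],[[0,0,-0.0007],0.1],[[0,0,-0.0007],0.1],[[0,0,-0.0007],0.1],[[0,0,-0.0007],0.1],[[0,0,-0.0007],0.1],[[0,0,-0.0007],0.1],[[0,0,0],0.05],[[0,0,0],0],[[0,0,0],0]]}}

```text
time: 17.63
position: [0.599, 0.3144, 0.0854]
tool_rot: [0.177, 0.984, 0.003, -0.001]
ft_force: [-4.4, 10.5, 2.4]
grip_width: 0.0132
grip_force: 50.0
```

{"name": "pendant", "arguments": {"deltas": [[[0,0,0],0],[[0,0,0],0],[[0,0,0],0],[[0,0,0],0],[[0,0,0],0],[[0,0,0],0],[[0,0,0],0],[[0,0,0],0],[[0,0,0],0],[[0,0,0],0],[[0,0,0],0],[[0,0,0],0]]}}

```text
time: 18.63
position: [0.599, 0.3144, 0.0854]
tool_rot: [0.177, 0.984, 0.003, -0.001]
ft_force: [-4.2, 10.7, 3.6]
grip_width: 0.0132
grip_force: 50.0
```

```bash
python3 -c "
from h import *
off([.5992,.3105,.075]);bubble();print(robot.get_obs()['moment'])"
```

```text
pos [0.599  0.3144 0.0854] yaw 2.785 delta [-0.0015 -0.0036  0.0104]  ft [-4.2 10.7  3.6] q6 -0.90 t 18.6333
vial ((171.05926513671875, 117.30683135986328), (190.47596740722656, 47.87616729736328), 8.923989295959473) bubble px [186.3 119.3] offset mm (right +) 4.8
[1.43318174 0.23878407 0.12425981]
```

{"name": "pendant", "arguments": {"deltas": [[[0,0,-0.0007],0.085],[[0,0,-0.0007],0.085],[[0,0,-0.0007],0.085],[[0,0,-0.0007],0.085],[[0,0,0],0],[[0,0,0],0],[[0,0,0],0],[[0,0,0],0],[[0,0,0],0],[[0,0,0],0],[[0,0,0],0],[[0,0,0],0],[[0,0,0],0],[[0,0,0],0],[[0,0,0],0],[[0,0,0],0],[[0,0,0],0],[[0,0,0],0],[[0,0,0],0]]}}

```text
time: 20.27
position: [0.5995, 0.315, 0.0883]
tool_rot: [0.342, 0.94, 0.004, -0.001]
ft_force: [-3.3, 12.1, 2.9]
grip_width: 0.014
grip_force: 50.0
```

```bash
python3 -c "
from h import *
bubble()"
```

```text
vial ((174.77105712890625, 118.27863311767578), (188.16236877441406, 48.33912658691406), 8.673172950744629) bubble px [173.8 116.9] offset mm (right +) -0.4
```

{"name": "pendant", "arguments": {"deltas": [[[0,0,0],0],[[0,0,0],0],[[0,0,0],0],[[0,0,0],0],[[0,0,0],0]], "aperture": 0.05}}

```text
time: 20.73
position: [0.6004, 0.3093, 0.0869]
tool_rot: [0.342, 0.94, -0.0, -0.0]
ft_force: [0.1, -0.4, -0.9]
grip_width: 0.0394
grip_force: 0.0
```

{"name": "pendant", "arguments": {"deltas": [[[0,0,-0.02],0],[[0,0,-0.03],0],[[0,0,-0.035],0],[[0,0,-0.035],0],[[0,0,-0.02],0],[[0,0,0],0],[[0,0,0],0],[[0,0,0],0],[[0,0,0],0],[[0,0,0],0]], "aperture": 0}}

```text
time: 21.57
position: [0.5994, 0.3094, 0.2249]
tool_rot: [0.342, 0.94, -0.001, -0.002]
ft_force: [-0.9, -0.5, -0.5]
grip_width: 0.0006
grip_force: 0.0
```

```bash
python3 -c "
from h import *
bubble(); off([.57,.083,.2],1.43)
c=cam('top');i=c['img'][190:250,210:310,::-1]; cv2.imwrite('pics/c5.png',cv2.resize(i,None,fx=8,fy=8,interpolation=cv2.INTER_CUBIC))"
```

```text
vial ((169.81793212890625, 117.43353271484375), (185.58578491210938, 44.856868743896484), 8.746162414550781) bubble px [174.6 123.6] offset mm (right +) 1.8
pos [0.5996 0.3095 0.2252] yaw 2.445 delta [-0.1228 -0.1926  0.0255]  turn 1.015 ft [-0.6 -0.8  0.8] q6 -0.56 t 21.6167
```

View pics/c5.png

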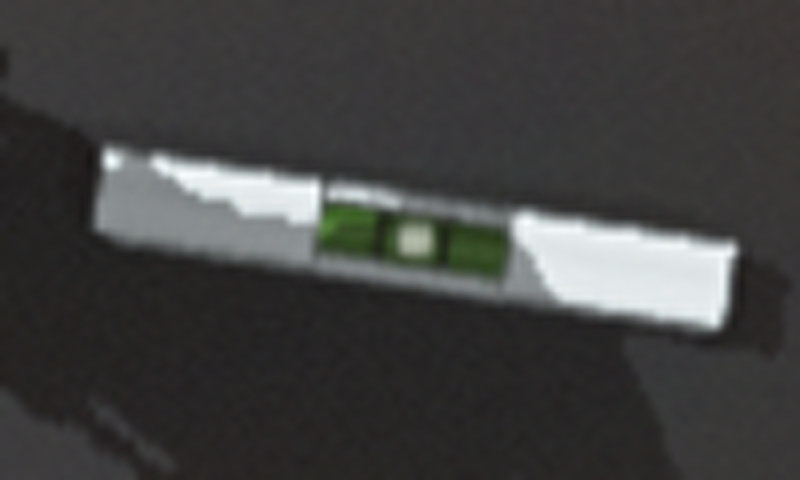

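The crop shows the bubble at x≈415, midway between the lines at 380 and 446. So it is centred after letting go of the knob. Next I'll go over the level to press.

{"name": "pendant", "arguments": {"deltas": [[[-0.0307,-0.0241,0],0],[[-0.0307,-0.0241,0],0],[[-0.0307,-0.0241,0],0],[[-0.0307,-0.0241,0],0],[[0,-0.0321,0],0],[[0,-0.0321,0],0],[[0,-0.0321,0],0],[[0,0,0],0.1128],[[0,0,0],0.1128],[[0,0,0],0.1128],[[0,0,0],0.1128],[[0,0,0],0.1128],[[0,0,0],0.1128],[[0,0,0],0.1128],[[0,0,0],0.1128],[[0,0,0],0.1128],[[0,0,0],0],[[0,0,0],0]]}}

```text
time: 23.17
position: [0.5707, 0.0834, 0.2267]
tool_rot: [0.754, 0.657, -0.0, -0.0]
ft_force: [0.0, 0.9, -1.1]
grip_width: 0.0005
grip_force: 0.0
```

```bash
python3 -c "
from h import *
off([.5695,.083,.15],1.43)"
```

```text
pos [0.5707 0.0834 0.2267] yaw 1.432 delta [-0.0005 -0.0011  0.0767]  turn 0.002 ft [ 0.   0.9 -1.1] q6 0.09 t 23.1667
```

{"name": "pendant", "arguments": {"deltas": [[[0,-0.001,0.025],0],[[0,0,0.025],0],[[0,0,0.015],0],[[0,0,0.01],0],[[0,0,0.004],0],[[0,0,0],0],[[0,0,0],0]]}}

```text
time: 23.75
position: [0.5705, 0.0835, 0.1486]
tool_rot: [0.755, 0.656, 0.0, 0.0]
ft_force: [0.5, 0.9, -0.8]
grip_width: 0.0002
grip_force: 0.0
```

{"name": "pendant", "arguments": {"deltas": [[[0,0,0.003],0],[[0,0,0.003],0],[[0,0,0.002],0],[[0,0,0],0],[[0,0,0],0]]}}

```text
time: 24.17
position: [0.5699, 0.0835, 0.1402]
tool_rot: [0.755, 0.655, 0.0, 0.0]
ft_force: [-0.7, -0.5, 0.3]
grip_width: 0.0007
grip_force: 0.0
```

{"name": "pendant", "arguments": {"deltas": [[[0,0,0.001],0],[[0,0,0.001],0],[[0,0,0.001],0],[[0,0,0],0],[[0,0,0],0]]}}

```text
time: 24.58
position: [0.5704, 0.0837, 0.1392]
tool_rot: [0.755, 0.655, 0.001, 0.001]
ft_force: [-3.1, 1.3, 11.8]
grip_width: 0.0006
grip_force: 5.4
```

{"name": "pendant", "arguments": {"deltas": [[[0,0,0.001],0],[[0,0,0.001],0],[[0,0,0],0],[[0,0,0],0]]}}

```text
time: 24.92
position: [0.5706, 0.084, 0.1388]
tool_rot: [0.755, 0.655, 0.001, 0.001]
ft_force: [-4.3, 0.9, 20.0]
grip_width: 0.0001
grip_force: 9.8
```

{"name": "pendant", "arguments": {"deltas": [[[0,0,-0.0016],0],[[0,0,0],0],[[0,0,0],0],[[0,0,0],0],[[0,0,0],0],[[0,0,0],0],[[0,0,0],0],[[0,0,0],0],[[0,0,0],0],[[0,0,0],0],[[0,0,0],0],[[0,0,0],0],[[0,0,0],0],[[0,0,0],0]]}}

```text
time: 26.08
position: [0.5704, 0.0838, 0.1391]
tool_rot: [0.755, 0.655, 0.001, 0.001]
ft_force: [-3.6, 1.7, 13.2]
grip_width: 0.0
grip_force: 6.3
```

```bash
python3 -c "
from h import *
off([.5695,.083,.15],1.43)
a=[]
for n in('top','side'):
    c=cam(n);p=proj(c,[.5695,.083,.138])[0].round().astype(int); i=c['img'][p[1]-30:p[1]+30,p[0]-40:p[0]+40,::-1]; a.append(cv2.resize(i,(400,300),interpolation=cv2.INTER_CUBIC))
cv2.imwrite('pics/c6.png',np.hstack(a))"
```

```text
pos [0.5704 0.0838 0.1391] yaw 1.430 delta [-0.0009 -0.0008 -0.0109]  turn -0.000 ft [-3.6  1.7 13.2] q6 0.09 t 26.0833
```

View pics/c6.png

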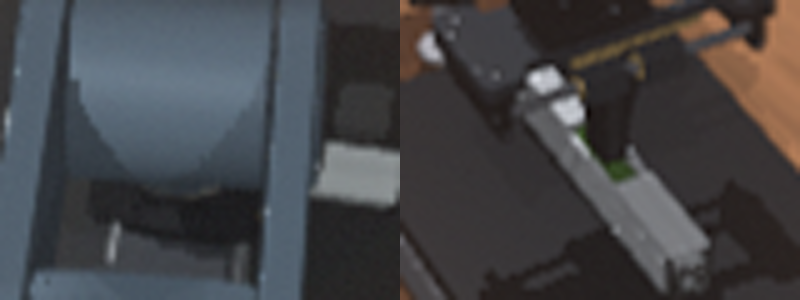

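In the right half (side view), the fingers press on the middle of the vial at about (610,150) and green shows at both sides. No bubble has run out to either end, and the push is 13 N. I'm handing it in.

```bash
python3 -c "
from rig import robot
print(robot.hand_in())"
```

```text
the job is handed in; nothing more can be done
None
```

I closed the lid, stood the level on its middle and turned the foot until the bubble sat between the lines. I handed the job in at about 26 s, pressing with about 13 N; the fingers hid the bubble then, so its last sighting was just before pressing (about 0.5 mm off centre), and hand-in gave no verdict.

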